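# Changeover: swap two press nests between their docking bays

### The job

Swap the round nest and the square nest: each must end up in the docking bay the other one came from, pushed fully home against the back stop. Slide them over the bench - never lift or tip them - and leave the housing, the jar and the punch where they stand.

Things in the scene. Friction and masses are not known exactly. Their poses are not given: they have to be found in the camera images.
- round_nest: Bare-metal disc 100 mm in diameter, 40 mm high, about 0.75 kg, with an open round pocket in its top, 66 mm in diameter, 32 mm deep (floor 8 mm, wall 17 mm thick), for fingertips to hook and tow it. Origin: centre of its underside. Starts in bay_a, must end in bay_b.
- square_nest: Bare-metal block 100 x 100 mm, 40 mm high, about 0.75 kg, with an open square pocket in its top, 66 x 66 mm, 32 mm deep (floor 8 mm, walls 17 mm thick), for fingertips to hook and tow it. Origin: centre of its underside; x, y parallel to its sides. Starts in bay_b, must end in bay_a.
- bay_a: Fixed dark steel U, 25 mm high, no floor. Origin on the bench at the centre of a fully home nest; x points from mouth to back stop (yaw within 0.22 rad). Rails' inner faces at y +-57 mm, outer +-71; back stop's face at x +50.5 mm, back +64.5; rails run to x -30, then flare to inner +-70, outer +-80 mm at x -58. One brass bolt on the stop; may be the left or right bay. The round nest starts here.
- bay_b: Fixed dark steel U, 25 mm high, no floor. Origin on the bench at the centre of a fully home nest; x points from mouth to back stop (yaw within 0.22 rad). Rails' inner faces at y +-57 mm, outer +-71; back stop's face at x +50.5 mm, back +64.5; rails run to x -30, then flare to inner +-70, outer +-80 mm at x -58. Two brass bolts on the stop; may be the left or right bay. The square nest starts here.
- housing: Bystander: red plastic connector housing lying on the bench, 80 (x) x 50 (y) x 31 mm high, origin at the centre of its underside.
- jar: Bystander: closed amber glass jar, 68 mm in diameter, 72 mm high, origin at the centre of its underside.
- punch: Bystander: dark steel press punch standing on its flange, flange 60 mm in diameter and 16 mm high, shank 32 mm in diameter, 60 mm high in all, origin at the centre of its underside.

How it is judged:
By the outcome, as a careful person would: the job done as asked, in the order asked, and still so for the second after the job is handed in, with the robot touching nothing.
It also fails if it takes over 72 s, if anything falls off the work surface, if the arm or the gripper's body presses on something with over 40 N, if the wrist force passes 120 N, or if a joint passes its speed limit or range.

### The arm

A 6-joint arm with a two-finger parallel gripper is mounted at the origin on the work surface. World frame = base frame: x ahead of the robot, y to its left, z up, the work surface at z = 0. Lengths are in mm, angles in degrees, forces in N, time in s.
With the tool pointing down it reaches from about 300 to 850 mm from the base axis. Payload 4.2 kg.
Tool frame: the origin (TCP) lies midway between the tips of the shut fingers; the grasp point (between the pads) lies 19 mm behind it (env.grasp_offset is the distance from the TCP to the grasp point, in mm); z points along the fingers, y is the line along which they close (so a half turn about z gives the same grasp; the last joint's range is limited). The gripper opens to 91 mm and grips with 3 to 60 N. Pads are 32 mm wide; open, the fingers measure 118 mm over their backs; the gripper's body (76 mm by 178 mm) begins 60 mm behind the grasp point.
Start: joints at [75.057, 18.312, 89.639, -0, 72.044, -1.146], TCP at [137.127, 558.426, 213.976] pointing down, gripper open.
Joint ranges: [-177.97, 177.97], [-48.28, 115.42], [12.27, 149.76], [-77.06, 257.06], [2.81, 150.46], [-146.56, 146.56]. Speed limits (degrees/s): [147.25, 147.25, 180, 180, 180, 180].

### API

Orientations are given as [roll, pitch, yaw] about the fixed x, y, z axes, in that order (R = Rz(yaw) Ry(pitch) Rx(roll)).
In Python, from workcell import env, optics gives the robot as it stands. The module is installed in compiled form; this text tells all that it offers.
- The arm moves only by the tool send_rows, never from a script. Its argument "targets" is a list that holds one entry, the list of rows, each a list of 7 numbers: the turn, a rotation vector about the world's x, y, z scaled (see below), then the shift along the world's x, y, z scaled (see below), then the closure, from -1 (fully open) to 1 (shut). In form: [[[rx, ry, rz, x, y, z, gripper], ...]]. A call has 1 to 12 rows; each row shifts and turns the commanded pose from where the row before left it; what a row does not reach is not made up. The controller multiplies each number of a shift by 0.2 m and each number of a turn by pi/2 rad. A row lasts 1/10 s, in which the tool goes at most 50 mm and 8.59 degrees, less where a joint would pass 70% of its speed; a pose out of reach is approached as far as the arm can. A call with a number of a shift or a turn outside -1 to 1 is refused whole. A call with a gripper value outside its range is refused whole. The fingers move at their own pace and stop on an object; "grip_force" is the grip in N (left out, the last holds). Time passes only in rows, so rows that do not move let the fingers close. It gives the time, the measured TCP pose, the force, the opening and the grip force at its end, in the units of the state.
- env.state(): the state, without advancing time (a new reading comes with each control period).
- optics.grab_frame(name): name is "side" or "top" or "wrist"; returns (picture, depth): 480x640x3 uint8, red, green, blue; 480x640 float32, mm along the optical axis (not along the pixel's ray), 0 where there is no reading.
- optics.camera_info(name): a dict with "camera_matrix" (3x3 intrinsics, pixels), "R" (3x3) and "t" (3): a world point X has camera coordinates R X + t; the wrist camera has in their place "mount" (4x4, takes a point from camera to tool coordinates, whose origin is the TCP and whose axes are the flange's). Camera axes: x right, y down, z forward; pixel columns grow to the right and rows downward; lengths in mm; the calibration is good to about 2 mm. A picture is of the moment at which its call begins: read the wrist's pose just before it. camera_info takes no time and is no camera call.
- env.job_done(): hands the job in; it is judged then, once.
Trained networks look in the newest picture that a camera, given by its name, has taken for a name from the list of things; names that differ only in an ending like _2 or _b are one class to them, and where a whole thing is asked for, a point or a joint stands for the part that bears it (a point fixed in the world has none). Each returns a list of dicts, best first, with "conf" (0 to 1); they miss things now and then, are a little off and sometimes report something else, mostly with a low value. They report only what shows in the picture. A call takes as long as a camera call.
- optics.silhouettes(camera, name): "mask" (480x640 bool, what is visible of it) and "at" ([column, row] in pixels, amid what is visible of it).
- optics.place_of(camera, name): "at" ([column, row] in pixels: a listed point, or the origin of a listed thing).
The state is a dict: "time_s": time; "qpos": joint angles; "qvel": joint speeds; "effort": joint torques, N m; "ee_pos": TCP position; "ee_rot": TCP orientation; "force": force on the tool from outside, world axes, zero at the start; "torque": the same for the moment, N m; "gripper_width": finger opening in mm; "gripper_force": force on a finger pad.
Only numpy, scipy, OpenCV 4.12 (cv2) and the standard library are available. Lean on these libraries where they do the work, as an engineer would, in place of code of your own. Each camera call takes 0.05 s, during which the arm holds its last target. There are 200 camera calls.

## Working session

There is one attempt and no reset: what is moved stays moved. The work goes in short steps, Python scripts to look and compute and a tool call to move; the robot and the scene stay as the last step left them, time stands still between calls to the robot, and variables do not carry over. Pictures are saved under pics/ and viewed, at most 10 in all, crops included, and the job is handed in when it is done.

Besides the shell and the picture viewer there is one more tool, called after "Request:" as name([rows], argument=value, ...), one row to a line, values as JSON. send_rows: Moves the arm, as the interface text tells. Its arguments: {"type":"object","properties":{"targets":{"type":"array"},"grip_force":{"type":"number"}},"required":["targets"]}

```bash
mkdir -p pics
cat > h.py <<'E'
import numpy as np, cv2
from workcell import env, optics
def world(cam,px,z=None,depth=None):
    i=optics.camera_info(cam);K=np.array(i["camera_matrix"]);R=np.array(i["R"]);t=np.array(i["t"]).ravel()
    px=np.atleast_2d(np.asarray(px,float));r=np.c_[px,np.ones(len(px))]@np.linalg.inv(K).T
    c=-R.T@t
    if depth is not None: return (r*np.asarray(depth)[:,None]-t)@R
    d=r@R
    return c+d*((z-c[2])/d[:,2])[:,None]
E
python3 - <<'E'
from h import *
s=env.state();print({k:np.round(v,2).tolist() for k,v in s.items()})
for c in("top","side"):
    p,d=optics.grab_frame(c);cv2.imwrite(f"pics/{c}1.png",p[:,:,::-1]);np.save(f"{c}1.npy",d)
    i=optics.camera_info(c);print(c,np.round(-np.array(i["R"]).T@np.array(i["t"]).ravel()),np.round(i["R"],2).tolist())
    if c=="top":
      for n in("round_nest","square_nest","bay_a","bay_b","housing","jar","punch"):
        for r in optics.place_of(c,n)[:3]: print(n,np.round(r["at"]),round(r["conf"],2),world(c,r["at"],0).round())
E
```

```text
{'time_s': 0.0, 'qpos': [75.06, 18.35, 89.71, -0.0, 72.04, -1.14], 'qvel': [0.07, -0.02, 0.06, -0.08, -0.04, 0.08], 'effort': [0.0, -41.25, -23.2, 0.07, 0.05, -0.0], 'ee_pos': [136.99, 557.93, 213.1], 'ee_rot': [-179.9, -0.0, 166.2], 'force': [0.27, -0.31, -0.14], 'torque': [0.02, 0.02, -0.01], 'gripper_force': 0.0, 'gripper_width': 91.07}
top [398.  28. 924.] [[0.0, -1.0, -0.01], [-0.99, -0.0, -0.13], [0.13, 0.01, -0.99]]
square_nest [419. 181.] 0.68 [[ 649. -160.    0.]]
bay_a [268. 179.] 0.59 [[654. 156.   0.]]
bay_b [268. 179.] 0.59 [[654. 156.   0.]]
housing [351. 322.] 0.88 [[360. -16.   0.]]
jar [513. 314.] 0.65 [[ 378. -340.    0.]]
punch [211. 320.] 0.57 [[363. 266.   0.]]
side [  -4. -551.  505.] [[0.73, -0.69, -0.02], [-0.36, -0.36, -0.86], [0.59, 0.63, -0.51]]
```

View pics/top1.png

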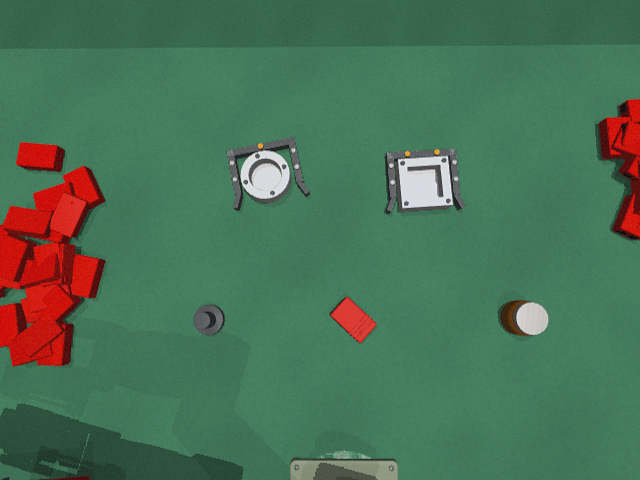

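View pics/side1.png

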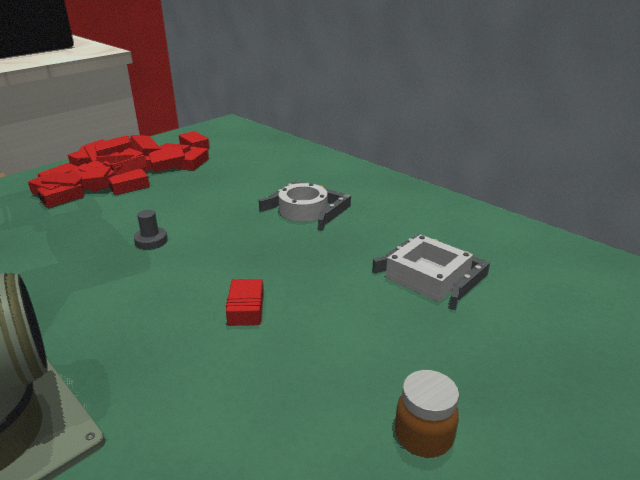

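Top view: the one-bolt bay_a is on the left (px 268,175) with the round nest in it. The two-bolt bay_b is on the right (px 424,180) with the square nest. The gap between the bays is free. The housing, punch and jar stand in front at row ~320. I'll fit the nests and bays from the top depth.

```bash
cat >> h.py <<'E'
from scipy.optimize import minimize
U=[(-58,-80),(-30,-71),(64.5,-71),(64.5,71),(-30,71),(-58,80),(-58,70),(-30,57),(50.5,57),(50.5,-57),(-30,-57),(-58,-70)]
POLY=np.array(U,np.float32).reshape(-1,1,2)
def cloud(cam="top",d=None):
    if d is None: p,d=optics.grab_frame(cam)
    v,u=np.nonzero(d>0)
    return world(cam,np.c_[u,v],depth=d[v,u])
def fitbay(P,x0):
    Q=P[(np.hypot(P[:,0]-x0[0],P[:,1]-x0[1])<115)&(P[:,2]>20)&(P[:,2]<29),:2]
    def cost(x):
        c,s=np.cos(x[2]/50),np.sin(x[2]/50);L=((Q-x[:2])@np.array([[c,-s],[s,c]])).astype(np.float32)
        return np.mean([min(8,max(0,-cv2.pointPolygonTest(POLY,(float(a),float(b)),True)+3))**2 for a,b in L])
    r=min((minimize(cost,[x0[0],x0[1],y],method="Nelder-Mead",options=dict(initial_simplex=np.array([x0[0],x0[1],y])+np.array([[0,0,0],[8,0,0],[0,8,0],[0,0,5]]))) for y in(-8,0,8)),key=lambda r:r.fun)
    return np.r_[r.x[:2],np.degrees(r.x[2]/50)].round(1),round(r.fun,2),len(Q)
def nest(P,x0,rad=80):
    Q=P[(np.hypot(P[:,0]-x0[0],P[:,1]-x0[1])<rad)&(P[:,2]>34)&(P[:,2]<46),:2].astype(np.float32)
    return np.round(cv2.minEnclosingCircle(Q),1) if 0 else (cv2.minEnclosingCircle(Q),cv2.minAreaRect(Q),len(Q))
E
python3 - <<'E'
from h import *
P=cloud(d=np.load("top1.npy"))
for n,x in(("A",(654,156)),("B",(649,-160))): print(n,fitbay(P,x),nest(P,x))
E
```

```text
A (array([659.1, 156.5,  11.9]), np.float64(6.72), 1212) (((653.1651000976562, 156.72401428222656), 50.011898040771484), ((652.8268432617188, 156.59474182128906), (98.33534240722656, 98.4377670288086), 69.76023864746094), 1102)
B (array([ 642.4, -162.9,    3.1]), np.float64(9.14), 1293) (((637.1483764648438, -162.42416381835938), 70.26653289794922), ((637.7807006835938, -162.94583129882812), (100.84661102294922, 101.58267974853516), 3.8571555614471436), 1513)
```

Request:
send_rows([
  [[0,0,-0.045,0.16,-0.125,0,0.74],[0,0,-0.045,0.16,-0.125,0,0.74],[0,0,-0.045,0.16,-0.125,0,0.74],[0,0,-0.045,0.16,-0.125,0,0.74],[0,0,-0.045,0.16,-0.125,0,0.74],[0,0,-0.045,0.16,-0.125,0,0.74],[0,0,-0.045,0.16,-0.125,0,0.74],[0,0,-0.045,0.16,-0.125,0,0.74],[0,0,-0.045,0.16,-0.125,0,0.74],[0,0,-0.045,0.16,-0.125,0,0.74],[0,0,-0.045,0.16,-0.125,0,0.74],[0,0,-0.045,0.16,-0.125,0,0.74]],
], grip_force=10)

```text
time_s: 1.65
ee_pos: [522.3, 257.2, 214.1]
ee_rot: [180.0, -0.0, 117.4]
force: [0.4, 1.4, -0.4]
gripper_width: 11.9
gripper_force: 0.0
```

Request:
send_rows([
  [[0,0,-0.045,0.16,-0.125,-0.1,0.74],[0,0,-0.045,0.16,-0.125,-0.1,0.74],[0,0,-0.045,0.16,-0.125,-0.1,0.74],[0,0,-0.045,0.1,-0.125,-0.1,0.74],[0,0,0,0,0,0,0.74],[0,0,0,0,0,0,0.74]],
])

```text
time_s: 2.25
ee_pos: [636.9, 158.0, 133.3]
ee_rot: [-179.9, -0.0, 101.4]
force: [-0.7, 0.4, 0.1]
gripper_width: 11.9
gripper_force: 0.0
```

Run:
```python
from h import *
s=env.state();print({k:np.round(v,2).tolist() for k,v in s.items()})
print(np.round(optics.camera_info("wrist")["mount"],2).tolist())
p,d=optics.grab_frame("wrist");cv2.imwrite("pics/w1.png",p[:,:,::-1])
```

```text
{'time_s': 2.25, 'qpos': [12.91, 28.76, 84.86, 0.03, 66.47, 1.54], 'qvel': [1.61, -1.86, -0.37, 0.26, -0.08, 0.04], 'effort': [-1.27, -48.16, -21.82, -0.04, 0.01, 0.01], 'ee_pos': [636.94, 158.0, 133.29], 'ee_rot': [-179.91, -0.03, 101.35], 'force': [-0.7, 0.43, 0.08], 'torque': [-0.11, -0.01, 0.07], 'gripper_force': 0.0, 'gripper_width': 11.95}
[[0.0, -0.96, -0.29, 84.05], [1.0, 0.0, -0.0, 0.25], [0.0, -0.29, 0.96, -171.4], [0.0, 0.0, 0.0, 1.0]]
```

View pics/w1.png

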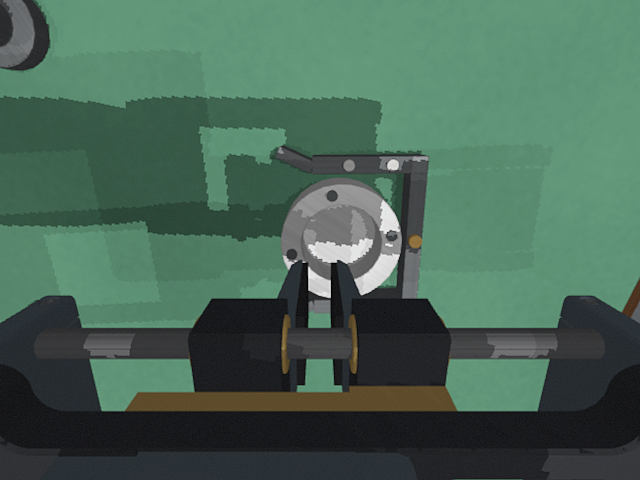

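The wrist view shows the round nest at px ~(340,238), with the stop and its one bolt to the right of it (415,240). I'll measure it with the wrist depth and then descend.

```bash
cat >> h.py <<'E'
from scipy.spatial.transform import Rotation
def wcloud():
    s=env.state();p,d=optics.grab_frame("wrist");i=optics.camera_info("wrist");M=np.array(i["mount"]);K=np.array(i["camera_matrix"])
    v,u=np.nonzero(d>0);q=(np.c_[u,v,np.ones(len(u))]@np.linalg.inv(K).T)*d[v,u][:,None]
    q=q@M[:3,:3].T+M[:3,3]
    return q@Rotation.from_euler("xyz",s["ee_rot"],degrees=True).as_matrix().T+s["ee_pos"]
E
python3 - <<'E'
from h import *
P=wcloud();x=(653,156.6)
print(fitbay(P[::5],(659,156)),nest(P,x,65))
Q=P[(np.hypot(P[:,0]-653,P[:,1]-156)<20)];print(np.percentile(Q[:,2],[5,50]))
E
```

```text
(array([661.4, 156.7,  11.9]), np.float64(6.85), 1069) (((655.9614868164062, 156.47463989257812), 49.91432189941406), ((656.470947265625, 157.34414672851562), (96.719970703125, 99.33841705322266), 52.76536178588867), 5434)
[7.75996144 9.09177542]
```

Request:
send_rows([
  [[0,0,0,0.09,-0.007,-0.1,0.74],[0,0,0,0,0,-0.12,0.74],[0,0,0,0,0,-0.12,0.74],[0,0,0,0,0,-0.12,0.74],[0,0,0,0,0,-0.12,0.74],[0,0,0,0,0,0,0.74],[0,0,0,0,0,0,0.5],[0,0,0,0,0,0,0.3],[0,0,0,0,0,0,0.2],[0,0,0,0,0,0,0.2]],
], grip_force=10)

```text
time_s: 3.35
ee_pos: [655.4, 157.5, 19.8]
ee_rot: [179.9, -0.0, 101.4]
force: [-3.3, 1.2, 5.9]
gripper_width: 34.2
gripper_force: 8.6
```

Run:
```python
from h import *
s=env.state();print({k:np.round(s[k],2).tolist() for k in("ee_pos","ee_rot","force","gripper_width","gripper_force")})
P=cloud();print(nest(P,(655,156),65))
```

```text
{'ee_pos': [655.4, 157.48, 19.84], 'ee_rot': [179.9, -0.03, 101.41], 'force': [-3.34, 1.19, 5.88], 'gripper_width': 34.22, 'gripper_force': 8.63}
(((662.339599609375, 112.02951049804688), 19.53853416442871), ((662.6680297851562, 110.31458282470703), (39.068233489990234, 4.730657577514648), 10.845006942749023), 39)
```

Request:
send_rows([
  [[0,0,0,-0.03,-0.006,0,0.2],[0,0,0,-0.06,-0.013,0,0.2],[0,0,0,-0.06,-0.013,0,0.2],[0,0,0,-0.06,-0.013,0,0.2],[0,0,0,-0.06,-0.013,0,0.2],[0,0,0,-0.06,-0.013,0,0.2],[0,0,0,-0.06,-0.013,0,0.2],[0,0,0,-0.06,-0.013,0,0.2],[0,0,0,-0.06,-0.013,0,0.2],[0,0,0,-0.06,-0.013,0,0.2],[0,0,0,-0.03,-0.006,0,0.2],[0,0,0,0,0,0,0.2]],
])

```text
time_s: 4.6
ee_pos: [538.2, 131.7, 20.0]
ee_rot: [179.5, 0.0, 101.4]
force: [2.8, 1.3, 4.6]
gripper_width: 35.1
gripper_force: 9.3
```

Run:
```python
from h import *
s=env.state();print({k:np.round(s[k],2).tolist() for k in("ee_pos","ee_rot","force","gripper_width","gripper_force")})
p,d=optics.grab_frame("side");cv2.imwrite("pics/s2.png",p[:,:,::-1])
```

```text
{'ee_pos': [538.17, 131.72, 19.97], 'ee_rot': [179.51, 0.0, 101.4], 'force': [2.79, 1.26, 4.56], 'gripper_width': 35.06, 'gripper_force': 9.32}
```

View pics/s2.png

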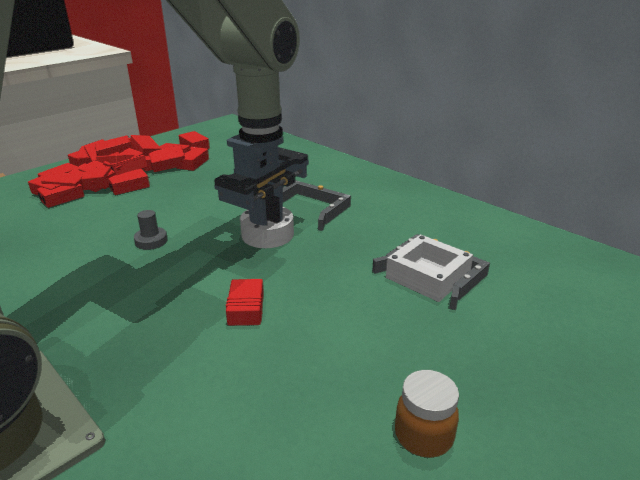

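The round nest is out of its bay and flat on the bench (px 266,228). Next I'll park it in the gap between the bays.

Request:
send_rows([
  [[0,0,0,0,-0.04,0,0.2],[0,0,0,0,-0.07,0,0.2],[0,0,0,0,-0.07,0,0.2],[0,0,0,0,-0.07,0,0.2],[0,0,0,0,-0.07,0,0.2],[0,0,0,0,-0.07,0,0.2],[0,0,0,0,-0.07,0,0.2],[0,0,0,0,-0.07,0,0.2],[0,0,0,0,-0.07,0,0.2],[0,0,0,0,-0.07,0,0.2],[0,0,0,0,-0.04,0,0.2],[0,0,0,0,0,0,0.2]],
])

```text
time_s: 5.85
ee_pos: [536.4, -9.8, 19.7]
ee_rot: [179.8, -0.1, 101.3]
force: [-0.2, 5.5, 11.7]
gripper_width: 35.3
gripper_force: 11.9
```

Request:
send_rows([
  [[0,0,0,0.04,0,0,0.2],[0,0,0,0.06,0,0,0.2],[0,0,0,0.06,0,0,0.2],[0,0,0,0.06,0,0,0.2],[0,0,0,0.06,0,0,0.2],[0,0,0,0.06,0,0,0.2],[0,0,0,0.06,0,0,0.2],[0,0,0,0.06,0,0,0.2],[0,0,0,0.03,0,0,0.2],[0,0,0,0,0,0,0.2],[0,0,0,0,0,0,0.6],[0,0,0,0,0,0,0.74]],
])

```text
time_s: 7.05
ee_pos: [632.1, -10.7, 17.8]
ee_rot: [-179.9, -0.0, 101.4]
force: [1.0, 0.4, 0.3]
gripper_width: 22.9
gripper_force: 0.0
```

Run:
```python
from h import *
s=env.state();print({k:np.round(s[k],2).tolist() for k in("ee_pos","ee_rot","force","gripper_width","gripper_force","qpos")})
```

```text
{'ee_pos': [632.08, -10.75, 17.78], 'ee_rot': [-179.9, -0.02, 101.4], 'force': [1.04, 0.38, 0.33], 'gripper_width': 22.92, 'gripper_force': 0.0, 'qpos': [-2.02, 33.23, 95.74, -0.0, 51.13, -13.42]}
```

Request:
send_rows([
  [[0,0,0,0,0,0.1,0.74],[0,0,0,0,0,0.2,0.74],[0,0,0,0,0,0.24,0.74],[0,0,0.082,0,-0.152,0,0.74],[0,0,0.082,0,-0.152,0,0.74],[0,0,0.082,0,-0.152,0,0.74],[0,0,0.082,0,-0.152,0,0.74],[0,0,0.082,0,-0.152,0,0.74],[0,0,0,0,0,0,0.74],[0,0,0,0,0,0,0.74]],
])

```text
time_s: 8.05
ee_pos: [632.8, -163.2, 125.4]
ee_rot: [-180.0, -0.1, 138.1]
force: [1.1, 0.9, -0.1]
gripper_width: 11.4
gripper_force: 0.0
```

Run:
```python
from h import *
s=env.state();print({k:np.round(s[k],2).tolist() for k in("ee_pos","ee_rot","force","gripper_width","gripper_force","qpos")})
P=wcloud();print(nest(P,(639,-163),78),fitbay(P[::5],(644,-163)))
p,d=optics.grab_frame("wrist");cv2.imwrite("pics/w3.png",p[:,:,::-1])
```

```text
{'ee_pos': [632.83, -163.2, 125.4], 'ee_rot': [-180.0, -0.06, 138.14], 'force': [1.08, 0.89, -0.11], 'gripper_width': 11.36, 'gripper_force': 0.0, 'qpos': [-15.48, 28.86, 85.9, 0.03, 65.3, -63.64]}
(((639.838134765625, -163.22296142578125), 70.6611328125), ((639.9088134765625, -163.34539794921875), (100.44290161132812, 100.53926086425781), 3.8895437717437744), 7536) (array([ 644.4, -163.4,    3. ]), np.float64(8.52), 1028)
```

View pics/w3.png

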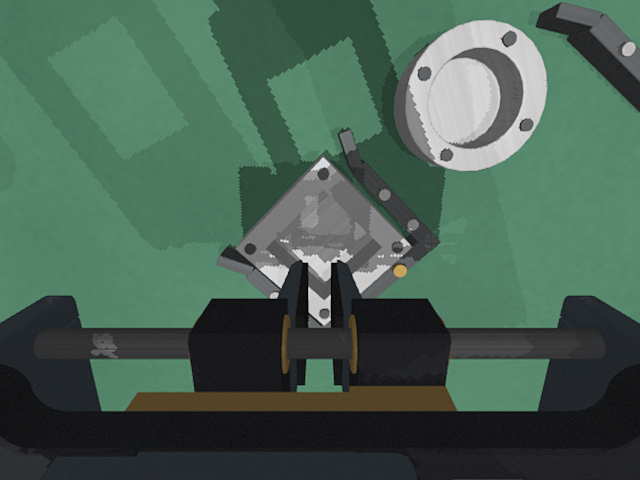

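The square nest is at px (325,240), the tool is on its diagonal, and the round nest stands clear at (470,95). I'll descend and expand the fingers in the pocket.

Request:
send_rows([
  [[0,0,0.006,0.035,0,-0.05,0.74],[0,0,0,0,0,-0.12,0.74],[0,0,0,0,0,-0.12,0.74],[0,0,0,0,0,-0.12,0.74],[0,0,0,0,0,-0.12,0.74],[0,0,0,0,0,0,0.74],[0,0,0,0,0,0,0.5],[0,0,0,0,0,0,0.3],[0,0,0,0,0,0,0.15],[0,0,0,0,0,0,0.15],[0,0,0,0,0,0,0.15]],
], grip_force=10)

```text
time_s: 9.25
ee_pos: [639.7, -163.4, 20.9]
ee_rot: [-180.0, 0.0, 138.8]
force: [-3.8, -2.8, 3.7]
gripper_width: 38.7
gripper_force: 2.3
```

Run:
```python
from h import *
s=env.state();print({k:np.round(s[k],2).tolist() for k in("ee_pos","ee_rot","force","torque","gripper_width","gripper_force")})
```

```text
{'ee_pos': [639.66, -163.37, 20.86], 'ee_rot': [-179.95, 0.02, 138.85], 'force': [-3.79, -2.83, 3.69], 'torque': [-0.34, 0.51, -0.03], 'gripper_width': 38.74, 'gripper_force': 2.28}
```

Request:
send_rows([
  [[0,0,0,0,0,0,0.05],[0,0,0,-0.03,-0.002,0,0.05],[0,0,0,-0.06,-0.003,0,0.05],[0,0,0,-0.07,-0.004,0,0.05],[0,0,0,-0.07,-0.004,0,0.05],[0,0,0,-0.07,-0.004,0,0.05],[0,0,0,-0.07,-0.004,0,0.05],[0,0,0,-0.07,-0.004,0,0.05],[0,0,0,-0.07,-0.004,0,0.05],[0,0,0,-0.07,-0.004,0,0.05],[0,0,0,-0.06,-0.003,0,0.05],[0,0,0,-0.02,0,0,0.05]],
])

```text
time_s: 10.45
ee_pos: [509.2, -170.3, 20.8]
ee_rot: [179.9, 0.2, 138.8]
force: [3.5, 0.4, 1.1]
gripper_width: 40.3
gripper_force: 10.8
```

Request:
send_rows([
  [[0,0,0,0,0.04,0,0.05],[0,0,0,0,0.08,0,0.05],[0,0,0,0,0.08,0,0.05],[0,0,0,0,0.08,0,0.05],[0,0,0,0,0.08,0,0.05],[0,0,0,0,0.08,0,0.05],[0,0,0,0,0.08,0,0.05],[0,0,0,0,0.08,0,0.05],[0,0,0,0,0.08,0,0.05],[0,0,0,0,0.08,0,0.05],[0,0,0,0,0.08,0,0.05],[0,0,0,0,0.08,0,0.05]],
])

```text
time_s: 11.65
ee_pos: [508.2, 12.6, 20.7]
ee_rot: [-179.9, 0.1, 139.0]
force: [-0.7, -9.8, 7.9]
gripper_width: 40.6
gripper_force: 11.1
```

Run:
```python
from h import *
s=env.state();print({k:np.round(s[k],2).tolist() for k in("ee_pos","ee_rot","force","torque","gripper_width","gripper_force")})
p,d=optics.grab_frame("side");cv2.imwrite("pics/s4.png",p[:,:,::-1])
```

```text
{'ee_pos': [508.22, 12.58, 20.71], 'ee_rot': [-179.86, 0.14, 138.95], 'force': [-0.73, -9.84, 7.95], 'torque': [-1.49, -0.1, -0.04], 'gripper_width': 40.58, 'gripper_force': 11.07}
```

View pics/s4.png

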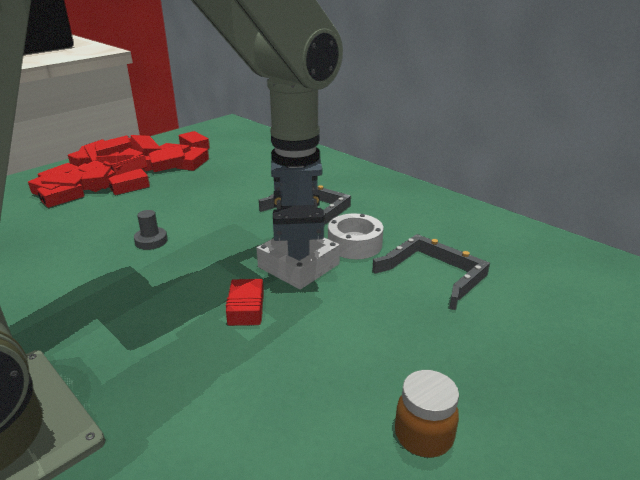

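The square nest is flat and towing well between the housing and the parked round nest (px 298,262). Next I'll line it up with bay_a.

Request:
send_rows([
  [[0,0,0.011,0.003,0.07,0,0.05],[0,0,0.011,0.004,0.07,0,0.05],[0,0,0.011,0.004,0.07,0,0.05],[0,0,0.011,0.004,0.07,0,0.05],[0,0,0.011,0.004,0.07,0,0.05],[0,0,0.011,0.004,0.07,0,0.05],[0,0,0.011,0.004,0.07,0,0.05],[0,0,0.011,0.003,0.05,0,0.05],[0,0,0,0,0.015,0,0.05],[0,0,0,0,0,0,0.05]],
])

```text
time_s: 12.7
ee_pos: [513.7, 123.7, 20.7]
ee_rot: [-179.8, 0.1, 146.9]
force: [0.1, -7.0, 8.6]
gripper_width: 40.6
gripper_force: 12.1
```

Run:
```python
from h import *
s=env.state();print({k:np.round(s[k],2).tolist() for k in("ee_pos","ee_rot","force","torque","gripper_width","gripper_force")})
P=cloud();print(nest(P,s["ee_pos"],80))
P=wcloud();print(nest(P,s["ee_pos"],80))
d=s["ee_pos"][:2]-np.array([660.5,156.6]);a=np.radians(11.9);print(d@[np.cos(a),np.sin(a)],d@[-np.sin(a),np.cos(a)])
```

```text
{'ee_pos': [513.71, 123.66, 20.69], 'ee_rot': [-179.82, 0.05, 146.9], 'force': [0.11, -7.03, 8.58], 'torque': [-0.93, -0.08, 0.04], 'gripper_width': 40.56, 'gripper_force': 12.1}
(((496.7828063964844, 170.25704956054688), 9.999999747378752e-05), ((496.7828063964844, 170.25704956054688), (0.0, 0.0), 0.0), 1)
(((511.8439636230469, 125.7555160522461), 67.78575134277344), ((514.418701171875, 123.76654052734375), (100.70821380615234, 100.47659301757812), 11.967171669006348), 14764)
-150.43297704295847 -1.9669299162021172
```

Request:
send_rows([
  [[0,0,0,0.03,0.014,0,0.05],[0,0,0,0.059,0.014,0,0.05],[0,0,0,0.059,0.0125,0,0.05],[0,0,0,0.059,0.0125,0,0.05],[0,0,0,0.059,0.0125,0,0.05],[0,0,0,0.059,0.0125,0,0.05],[0,0,0,0.059,0.0125,0,0.05],[0,0,0,0.059,0.0125,0,0.05],[0,0,0,0.059,0.0125,0,0.05],[0,0,0,0.059,0.0125,0,0.05],[0,0,0,0.059,0.0125,0,0.05],[0,0,0,0.04,0.0085,0,0.05]],
])

```text
time_s: 14.0
ee_pos: [640.2, 153.7, 20.1]
ee_rot: [-179.4, -0.6, 146.8]
force: [-14.1, -3.7, 13.9]
gripper_width: 39.9
gripper_force: 15.2
```

Run:
```python
from h import *
s=env.state();print({k:np.round(s[k],2).tolist() for k in("ee_pos","ee_rot","force","torque","gripper_width","gripper_force")})
P=wcloud();print(nest(P,s["ee_pos"],80),fitbay(P[::5],(660,156)))
d=s["ee_pos"][:2]-np.array([660.5,156.6]);a=np.radians(11.9);print(d@[np.cos(a),np.sin(a)],d@[-np.sin(a),np.cos(a)])
```

```text
{'ee_pos': [640.19, 153.67, 20.07], 'ee_rot': [-179.41, -0.58, 146.77], 'force': [-14.14, -3.65, 13.85], 'torque': [-0.41, 2.25, 0.04], 'gripper_width': 39.86, 'gripper_force': 15.17}
(((637.995849609375, 154.83868408203125), 68.39067077636719), ((640.4398193359375, 153.90438842773438), (100.6374740600586, 100.41070556640625), 11.21334171295166), 14889) (array([662.4, 156.5,  12.7]), np.float64(10.11), 1306)
-20.479331472236023 1.3223770130163508
```

Request:
send_rows([
  [[0,0,0,0.015,0.003,0.005,0.05],[0,0,0,0.015,0.003,0,0.05],[0,0,0,0.015,0.003,0,0.05],[0,0,0,0.015,0.003,0,0.05],[0,0,0,0.015,0.003,0,0.05],[0,0,0,0,0,0,0.05]],
])

```text
time_s: 14.65
ee_pos: [656.1, 156.9, 20.2]
ee_rot: [-179.5, -0.5, 146.8]
force: [-8.8, -1.5, 6.1]
gripper_width: 40.1
gripper_force: 14.2
```

Request:
send_rows([
  [[0,0,0,0.01,0.002,0,0.05],[0,0,0,0.01,0.002,0,0.05],[0,0,0,0.01,0.002,0,0.05],[0,0,0,0,0,0,0.05]],
])

```text
time_s: 15.05
ee_pos: [661.8, 158.0, 20.2]
ee_rot: [-179.5, -0.5, 146.8]
force: [-8.7, -1.0, 6.9]
gripper_width: 40.0
gripper_force: 14.3
```

Run:
```python
from h import *
s=env.state();print({k:np.round(s[k],2).tolist() for k in("ee_pos","ee_rot","force","torque","gripper_width","gripper_force")})
P=wcloud();print(nest(P,s["ee_pos"],80))
d=s["ee_pos"][:2]-np.array([660.5,156.6]);a=np.radians(11.9);print(d@[np.cos(a),np.sin(a)],d@[-np.sin(a),np.cos(a)])
```

```text
{'ee_pos': [661.79, 158.03, 20.19], 'ee_rot': [-179.49, -0.5, 146.77], 'force': [-8.67, -1.04, 6.91], 'torque': [-0.27, 1.41, -0.04], 'gripper_width': 40.03, 'gripper_force': 14.32}
(((659.2513427734375, 160.0989532470703), 67.58222198486328), ((662.1375732421875, 158.16929626464844), (100.64909362792969, 100.55139923095703), 11.160377502441406), 14898)
1.5597359074421784 1.1278441070460288
```

Request:
send_rows([
  [[0,0,0,0.008,0.0015,0,0.05],[0,0,0,0.008,0.0015,0,0.05],[0,0,0,0,0,0,0.05]],
])

```text
time_s: 15.4
ee_pos: [662.1, 157.9, 20.2]
ee_rot: [-179.2, -0.8, 146.8]
force: [-15.8, -3.3, 12.0]
gripper_width: 39.9
gripper_force: 14.7
```

Request:
send_rows([
  [[0,0,0,0.008,0.0015,0,0.05],[0,0,0,0,0,0,0.05]],
])

```text
time_s: 15.6
ee_pos: [662.3, 157.9, 20.2]
ee_rot: [-179.1, -0.9, 146.8]
force: [-17.7, -4.5, 12.9]
gripper_width: 39.7
gripper_force: 14.8
```

Request:
send_rows([
  [[0,0,0,0.008,0.0015,0,0.05],[0,0,0,0,0,0,0.05]],
])

```text
time_s: 15.8
ee_pos: [662.4, 157.9, 20.3]
ee_rot: [-178.9, -1.0, 146.8]
force: [-21.2, -4.9, 16.8]
gripper_width: 39.8
gripper_force: 15.1
```

Request:
send_rows([
  [[0,0,0,0,0,0,0.4],[0,0,0,-0.01,-0.002,0,0.74],[0,0,0,-0.01,-0.002,0,0.74],[0,0,0,0,0,0.05,0.74],[0,0,0,0,0,0.2,0.74],[0,0,0,0,0,0.24,0.74],[0,0,0,0,0,0,0.74],[0,0,0,0,0,0,0.74]],
])

```text
time_s: 16.6
ee_pos: [670.6, 159.4, 121.2]
ee_rot: [179.9, 0.2, 146.8]
force: [-0.6, -0.1, -1.2]
gripper_width: 11.7
gripper_force: 0.0
```

Run:
```python
from h import *
s=env.state();print({k:np.round(s[k],2).tolist() for k in("ee_pos","ee_rot","force","torque","gripper_width","gripper_force")})
P=wcloud();n=nest(P,(662,158),78);f=fitbay(P[::5],(662,157));print(n,f)
# local frame of bay: stop front edge vs nest back edge, by points
a=np.radians(11.9);L=(P[:,:2]-[662,157])@np.array([[np.cos(a),-np.sin(a)],[np.sin(a),np.cos(a)]])
for y in(-40,-30,-20,-10,0,10,20,30,40):
    m=abs(L[:,1]-y)<4;z=P[:,2]
    q=L[m&(z>34)&(z<46)&(abs(L[:,0])<60),0];b=L[m&(z>20)&(z<29)&(L[:,0]>40)&(L[:,0]<80),0]
    print(y,np.percentile(q,99).round(1) if len(q) else None,np.percentile(b,[2,98]).round(1) if len(b) else None)
p,d=optics.grab_frame("wrist");cv2.imwrite("pics/w5.png",p[:,:,::-1])
```

```text
{'ee_pos': [670.59, 159.4, 121.16], 'ee_rot': [179.85, 0.16, 146.75], 'force': [-0.64, -0.08, -1.21], 'torque': [-0.0, 0.05, -0.04], 'gripper_width': 11.7, 'gripper_force': 0.0}
(((662.5823974609375, 158.41146850585938), 70.29048919677734), ((662.887939453125, 157.8271026611328), (100.64636993408203, 100.57477569580078), 11.788873672485352), 8217) (array([662. , 157. ,  11.7]), np.float64(6.66), 1060)
-40 49.6 [56.6 64.1]
-30 50.2 [57. 57.]
-20 44.9 None
-10 35.1 [63.4 63.9]
0 50.3 [62.2 64.1]
10 50.3 [57.2 64.6]
20 50.4 [56.9 64.3]
30 50.4 [56.9 64.4]
40 49.6 [57.1 64.6]
```

View pics/w5.png

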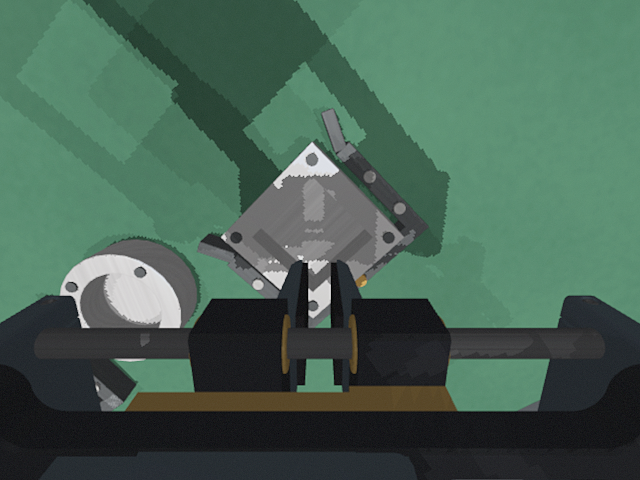

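The square nest is home in bay_a: the fit agrees within 1 mm and 0.1°. Next is the round nest, at px (125,300).

Request:
send_rows([
  [[0,0,-0.087,-0.032,-0.142,0,0.74],[0,0,-0.087,-0.032,-0.142,0,0.74],[0,0,-0.087,-0.032,-0.142,0,0.74],[0,0,-0.087,-0.032,-0.142,0,0.74],[0,0,-0.087,-0.032,-0.142,0,0.74],[0,0,-0.087,-0.032,-0.142,0,0.74],[0,0,0,0,0,0,0.74],[0,0,0,0,0,0,0.74]],
])

```text
time_s: 17.5
ee_pos: [630.4, -11.3, 117.6]
ee_rot: [-179.9, -0.1, 99.8]
force: [0.0, 0.3, -0.4]
gripper_width: 11.8
gripper_force: 0.0
```

Run:
```python
from h import *
s=env.state();print({k:np.round(s[k],2).tolist() for k in("ee_pos","ee_rot","force","torque","gripper_width","gripper_force")})
P=wcloud();print(nest(P,(632,-10),70))
```

```text
{'ee_pos': [630.37, -11.34, 117.61], 'ee_rot': [-179.86, -0.06, 99.77], 'force': [0.02, 0.3, -0.38], 'torque': [-0.07, 0.05, -0.04], 'gripper_width': 11.84, 'gripper_force': 0.0}
(((628.5803833007812, -10.533321380615234), 50.04996109008789), ((628.6900634765625, -9.226131439208984), (96.83940124511719, 98.8670654296875), 76.99073028564453), 6166)
```

Request:
send_rows([
  [[0,0,0,-0.008,0.004,-0.1,0.74],[0,0,0,0,0,-0.13,0.74],[0,0,0,0,0,-0.13,0.74],[0,0,0,0,0,-0.13,0.74],[0,0,0,0,0,0,0.74],[0,0,0,0,0,0,0.5],[0,0,0,0,0,0,0.3],[0,0,0,0,0,0,0.2],[0,0,0,0,0,0,0.2],[0,0,0,-0.03,0,0,0.2],[0,0,0,-0.06,0,0,0.2],[0,0,0,-0.07,0,0,0.2]],
], grip_force=10)

```text
time_s: 18.75
ee_pos: [600.8, -10.3, 22.4]
ee_rot: [179.5, 0.1, 99.8]
force: [4.6, 0.5, -1.0]
gripper_width: 35.2
gripper_force: 9.1
```

Request:
send_rows([
  [[0,0,0,-0.07,0,0,0.2],[0,0,0,-0.07,0,0,0.2],[0,0,0,-0.07,0,0,0.2],[0,0,0,-0.07,0,0,0.2],[0,0,0,-0.07,0,0,0.2],[0,0,0,-0.05,0,0,0.2],[0,0,0,-0.02,-0.02,0,0.2],[0,0,0,0,-0.06,0,0.2],[0,0,0,0,-0.07,0,0.2],[0,0,0,0,-0.07,0,0.2],[0,0,0,0,-0.07,0,0.2],[0,0,0,0,-0.07,0,0.2]],
])

```text
time_s: 19.95
ee_pos: [513.6, -80.3, 22.2]
ee_rot: [179.9, -0.2, 99.7]
force: [0.7, 11.0, 7.0]
gripper_width: 35.9
gripper_force: 11.6
```

Request:
send_rows([
  [[0,0,0,0,-0.07,0,0.2],[0,0,0,0,-0.07,0,0.2],[0,0,0,0,-0.07,0,0.2],[0,0,0,0,-0.07,0,0.2],[0,0,0,0,-0.07,0,0.2],[0,0,0,0,-0.07,0,0.2],[0,0,0,0,-0.03,0,0.2],[0,0,0,0,0,0,0.2]],
])

```text
time_s: 20.75
ee_pos: [513.2, -171.0, 22.2]
ee_rot: [180.0, -0.2, 99.7]
force: [-0.4, 6.2, 7.9]
gripper_width: 35.8
gripper_force: 11.4
```

Run:
```python
from h import *
s=env.state();print({k:np.round(s[k],2).tolist() for k in("ee_pos","ee_rot","force","torque","gripper_width","gripper_force")})
P=wcloud();print(nest(P,s["ee_pos"],70))
d=s["ee_pos"][:2]-np.array([644.4,-163.4]);a=np.radians(3);print(d@[np.cos(a),np.sin(a)],d@[-np.sin(a),np.cos(a)])
```

```text
{'ee_pos': [513.22, -171.03, 22.19], 'ee_rot': [179.97, -0.16, 99.66], 'force': [-0.4, 6.19, 7.91], 'torque': [0.89, 0.01, 0.0], 'gripper_width': 35.84, 'gripper_force': 11.41}
(((513.4775390625, -170.92294311523438), 50.1248779296875), ((516.7901611328125, -168.07142639160156), (90.98457336425781, 99.3249282836914), 38.781005859375), 11248)
-131.39677045167096 -0.7514381796166267
```

Request:
send_rows([
  [[0,0,0,0.03,0.006,0,0.2],[0,0,0,0.06,0.003,0,0.2],[0,0,0,0.06,0.003,0,0.2],[0,0,0,0.06,0.003,0,0.2],[0,0,0,0.06,0.003,0,0.2],[0,0,0,0.06,0.003,0,0.2],[0,0,0,0.06,0.003,0,0.2],[0,0,0,0.06,0.003,0,0.2],[0,0,0,0.06,0.003,0,0.2],[0,0,0,0.05,0.0025,0,0.2],[0,0,0,0.03,0.0015,0,0.2],[0,0,0,0,0,0,0.2]],
])

```text
time_s: 22.0
ee_pos: [627.0, -165.2, 21.9]
ee_rot: [-179.5, -0.2, 99.8]
force: [-11.8, 0.9, 10.6]
gripper_width: 35.7
gripper_force: 11.5
```

Request:
send_rows([
  [[0,0,0,0.015,0.001,0,0.2],[0,0,0,0.015,0.001,0,0.2],[0,0,0,0.015,0.001,0,0.2],[0,0,0,0.015,0.001,0,0.2],[0,0,0,0,0,0,0.2]],
])

```text
time_s: 22.5
ee_pos: [638.0, -164.5, 21.9]
ee_rot: [-179.4, -0.2, 99.8]
force: [-11.8, -0.7, 11.8]
gripper_width: 35.5
gripper_force: 11.7
```

Request:
send_rows([
  [[0,0,0,0.01,0,0,0.2],[0,0,0,0.01,0,0,0.2],[0,0,0,0,0,0,0.2]],
])

```text
time_s: 22.8
ee_pos: [641.6, -164.5, 21.9]
ee_rot: [-179.3, -0.2, 99.8]
force: [-12.7, -0.9, 12.5]
gripper_width: 35.7
gripper_force: 11.7
```

Request:
send_rows([
  [[0,0,0,0.01,0,0,0.2],[0,0,0,0.01,0,0,0.2],[0,0,0,0,0,0,0.2]],
])

```text
time_s: 23.1
ee_pos: [645.4, -164.4, 21.9]
ee_rot: [-179.3, -0.2, 99.8]
force: [-13.6, -0.9, 13.7]
gripper_width: 35.7
gripper_force: 11.7
```

Request:
send_rows([
  [[0,0,0,0.008,0,0,0.2],[0,0,0,0.008,0,0,0.2],[0,0,0,0,0,0,0.2]],
])

```text
time_s: 23.4
ee_pos: [646.0, -164.3, 22.0]
ee_rot: [-179.0, -0.3, 99.8]
force: [-19.7, -0.2, 17.8]
gripper_width: 35.0
gripper_force: 11.9
```

Request:
send_rows([
  [[0,0,0,0.008,0,0,0.2],[0,0,0,0,0,0,0.2],[0,0,0,0,0,0,0.5],[0,0,0,-0.01,0,0,0.74],[0,0,0,-0.01,0,0,0.74],[0,0,0,0,0,0.05,0.74],[0,0,0,0,0,0.2,0.74],[0,0,0,0,0,0.24,0.74],[0,0,0,0,0,0,0.74],[0,0,0,0,0,0,0.74]],
])

```text
time_s: 24.4
ee_pos: [653.4, -164.9, 121.2]
ee_rot: [179.8, 0.1, 99.8]
force: [-0.5, -0.2, -0.3]
gripper_width: 11.8
gripper_force: 0.0
```

Run:
```python
from h import *
s=env.state();print({k:np.round(s[k],2).tolist() for k in("time_s","ee_pos","ee_rot","force","gripper_width")})
P=wcloud();print(nest(P,(646,-164),65),fitbay(P[::5],(645,-163)))
p,d=optics.grab_frame("wrist");cv2.imwrite("pics/w6.png",p[:,:,::-1])
```

```text
{'time_s': 24.4, 'ee_pos': [653.42, -164.86, 121.17], 'ee_rot': [179.78, 0.1, 99.79], 'force': [-0.54, -0.23, -0.33], 'gripper_width': 11.8}
(((645.726318359375, -164.1775665283203), 49.95857238769531), ((645.0106201171875, -163.39114379882812), (99.3922119140625, 97.33735656738281), 45.6195068359375), 6087) (array([ 644.6, -163.6,    3. ]), np.float64(6.52), 1125)
```

View pics/w6.png

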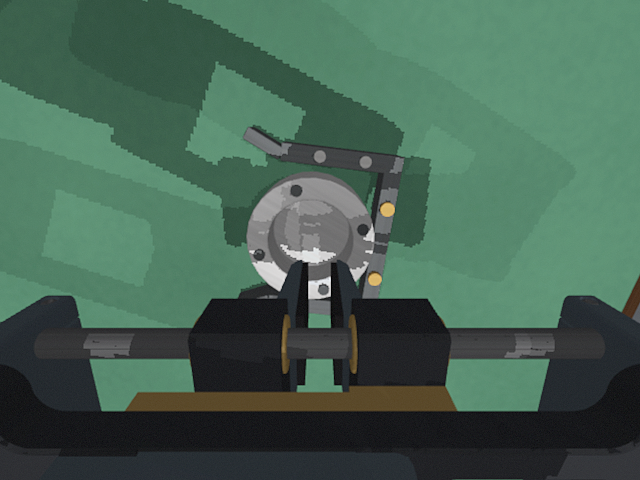

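The round nest touches the two-bolt stop (px 375,235). I'll retreat and take a last check from the top.

Request:
send_rows([
  [[0,0,0,0,0,0.2,0.74],[0,0,0,0,0,0.2,0.74],[0,0,0,-0.15,0.1,0.15,0.74],[0,0,0,-0.15,0.1,0.15,0.74],[0,0,0,-0.15,0.1,0.1,0.74],[0,0,0,-0.15,0.1,0,0.74],[0,0,0,-0.15,0.1,0,0.74],[0,0,0,-0.15,0.1,0,0.74],[0,0,0,-0.15,0.1,0,0.74],[0,0,0,-0.1,0.1,0,0.74],[0,0,0,0,0,0,0.74],[0,0,0,0,0,0,0.74]],
])

```text
time_s: 25.7
ee_pos: [422.0, -4.5, 278.2]
ee_rot: [-179.9, 0.0, 99.8]
force: [0.8, -0.6, -0.3]
gripper_width: 11.8
gripper_force: 0.0
```

Run:
```python
from h import *
print(env.state()["ee_pos"])
p,d=optics.grab_frame("top");cv2.imwrite("pics/t7.png",p[:,:,::-1]);P=cloud(d=d)
print(nest(P,(645,-163),80),fitbay(P,(642,-163)));print(nest(P,(661,157),80),fitbay(P,(659,157)))
```

```text
[422.0490408   -4.45905745 278.22166966]
(((651.6024780273438, -167.37461853027344), 58.96160888671875), ((643.1755981445312, -163.2481231689453), (99.52759552001953, 98.90514373779297), 17.879304885864258), 1134) (array([ 642.7, -162.8,    3. ]), np.float64(8.03), 1237)
(((659.6419067382812, 158.02073669433594), 70.14876556396484), ((660.1737060546875, 158.27130126953125), (101.99144744873047, 100.26557922363281), 11.749186515808105), 1454) (array([660.2, 156.6,  11.8]), np.float64(8.29), 1073)
```

View pics/t7.png

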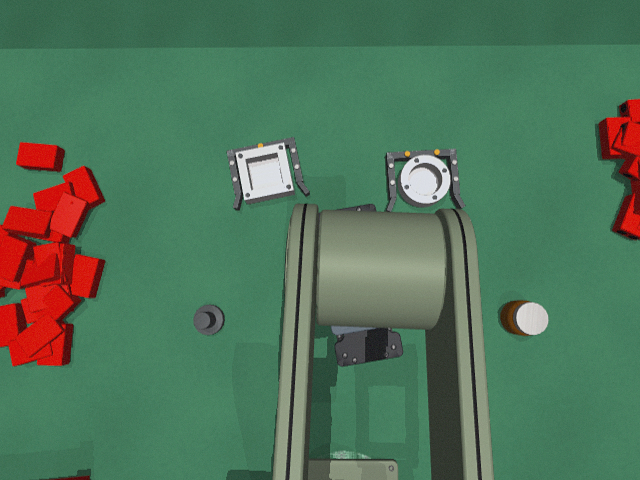

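The square nest is home in bay_a (px 264,172) and the round nest in bay_b (px 424,180). The punch (208,320) and jar (525,318) have not moved. The arm hides the housing in this view, but nothing came near it.

```bash
python3 -c "
from workcell import env
print(env.job_done())"
```

```text
the job is handed in; nothing more can be done
None
```

The swap is done and handed in at about 26 s: the square nest is home in bay_a, the round nest is home in bay_b, and the punch and jar have not moved; the arm hid the housing in the last view, but nothing came near it.

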